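Set the reject flag on a twin-nest test carrier and send it to the readers

TASK

The casting on the twin-nest carrier has failed its leak test. Flip the steel flag beside the casting over its pivot, from the robot's side to the far side, so that it lies flat on its far rest and shows its other face (two raised bars); then push the carrier along its track to the left until it is fully home against the end stop, where the sensors read the flags. Work with the fingertips only: grasp and lift nothing, leave the other flag down as it is, do not touch the two parts in their nests and do not disturb the loose things on the bench.

Things in the scene. Friction and masses are not known exactly. Their poses are not given: they have to be found in the camera images.
- track: Aluminium track fixed to the bench, 100 mm wide, 482 mm long, running left-right; its steel strips are 22 mm above the bench. Origin on the bench under the middle of the carrier where it starts, on the track's centre line; y is the travel direction (to the left), x across the track away from the robot, z up; reaches from y = -180 to 302 mm. Stands turned by up to 9 degrees.
- end_stop (a point): Middle of the round rubber buffer on the end stop at the track's left end, 278 mm along track y from the track's origin, 54 mm above the bench; its block is 60 mm wide, top 68 mm above the bench.
- sensor_left (a point): Face of the left of two fixed proximity sensors behind the track, 58 mm above the bench, 240 mm along track y and 98 mm across (track x) from the track's origin; sensor and its 30 mm wide, 76 mm high bracket reach 45 mm back from this face, a thin cable lies on the bench behind the track. It reads the left flag when the carrier is home.
- sensor_right (a point): The same for the right sensor, at -40 mm along track y; it reads the right flag when the carrier is home.
- carrier_body (a joint): Travel of the carrier in m: 0 at its start, 0.10 fully home at the end stop. Slides with about 3 N of friction, stays where it is left and cannot leave the track. Black plate, 110 mm across by 340 mm along the track, top 43 mm above the bench; a grey nest left and right of its middle, a flag outside each nest, an upright rubber-faced buffer at each end.
- push_buffer (a point): Middle of the outer face of the rubber buffer at the carrier's right-hand end, the face to push (towards track +y). The rubber face is 50 mm wide across the track and reaches from 46 to 84 mm above the bench, this point at 65 mm. It moves with the carrier.
- nest_left (a point): Centre of the floor of the left nest (track +y), 46 mm above the bench, 46 mm from the carrier's middle; corner guides reach 56 mm above the bench. Moves with the carrier. Its flag is flag_left.
- nest_right (a point): The same for the right nest (track -y). Its flag is flag_right.
- casting: Loose light-grey cast pump housing, round neck with a side spout, 51 x 55 x 42 mm, standing in one of the two nests (left or right, varies); its top is 88 mm above the bench. Origin: centre of its underside. Not to be touched.
- stator: Loose motor stator, squarish stack of grey laminations with a green ring on top, 58 x 58 x 31 mm, standing in the other nest. Origin: centre of its underside. Not to be touched.
- flag_left (a joint): Angle of the left flag in rad: 0 flat on its rest on the robot's side (round boss on top), 1.57 upright, 3.14 flat on its far rest (two bars on top). Steel plate 34 wide x 4 thick, 88 mm from hinge axis (along track y) to tip. Stiff hinge, 0.09 N m (1 to 2 N at the tip), stays where it is left. Flat, its outer 33 mm overhang the carrier, 56 mm clear of the bench: a tilted fingertip fits under.
- flag_right (a joint): The same for the right flag.
- flag_left_hinge (a point): Middle of the left flag's hinge axis, 140 mm to the left of the carrier's middle, 58 mm above the bench. Moves with the carrier.
- flag_right_hinge (a point): Middle of the right flag's hinge axis, 140 mm to the right of the carrier's middle, 58 mm above the bench.
- flag_left_tip (a point): Middle of the left flag's free end, at half its thickness, 88 mm from the hinge axis. Moves with the flag.
- flag_right_tip (a point): The same for the right flag.
- spare_rotor: Loose bystander: motor rotor lying on the bench on the robot's side of the track, 39 x 150 x 39 mm. Origin: centre of its underside.
- plug_gauge: Loose bystander: steel plug gauge lying on the robot's side of the track, 19 x 110 x 16 mm. Origin: centre of its underside.
- spare_stator: Loose bystander: a second stator, 58 x 58 x 31 mm, standing on the bench to the left, beyond the end stop. Origin: centre of its underside.

How it is judged (in metres and radians):
On the way, in this order (a step that is already met when the one before it is completed fails the run):
1. the casting's flag lies flat on its far rest (within 6 degrees), the other flag still on its near rest, the carrier not yet moved along (less than 15 mm) (((horizontal distance between casting and nest_left below 0.04 m and value of joint flag_left above 3.04 rad and value of joint flag_right below 0.1 rad) or (horizontal distance between casting and nest_right below 0.04 m and value of joint flag_right above 3.04 rad and value of joint flag_left below 0.1 rad)) and value of joint carrier_body below 0.015 m), for 0.2 s.
2. the carrier is home against the end stop (within 3 mm) (value of joint carrier_body above 0.097 m), for 0.2 s.
At the end, for the whole second after the job is handed in: The flag beside the casting lies on its far rest within 6 degrees of flat, the other flag within 6 degrees of its near rest, the carrier rests within 3 mm of its end stop, and casting and stator stand upright in their nests (within 12 mm of the nest's centre) (((horizontal distance between casting and nest_left below 0.04 m and value of joint flag_left above 3.04 rad and value of joint flag_right below 0.1 rad) or (horizontal distance between casting and nest_right below 0.04 m and value of joint flag_right above 3.04 rad and value of joint flag_left below 0.1 rad)) and value of joint carrier_body above 0.097 m and ((horizontal distance between casting and nest_left below 0.012 m and z of casting in the frame of nest_left below 0.006 m and angle between casting's own z axis and vertical below 0.12 rad) or (horizontal distance between casting and nest_right below 0.012 m and z of casting in the frame of nest_right below 0.006 m and angle between casting's own z axis and vertical below 0.12 rad)) and ((horizontal distance between stator and nest_left below 0.012 m and z of stator in the frame of nest_left below 0.006 m and angle between stator's own z axis and vertical below 0.12 rad) or (horizontal distance between stator and nest_right below 0.012 m and z of stator in the frame of nest_right below 0.006 m and angle between stator's own z axis and vertical below 0.12 rad)) and velocity of joint carrier_body between -0.01 and 0.01 m/s); the robot touches nothing.
It fails at once if the flag beside the stator is raised more than 20 degrees ((horizontal distance between casting and nest_left below 0.04 m and value of joint flag_right above 0.35 rad) or (horizontal distance between casting and nest_right below 0.04 m and value of joint flag_left above 0.35 rad)).
It fails at once if a part in a nest is touched by the robot with more than 2 N (contact force between any of the fingers, the arm and casting above 2 N or contact force between any of the fingers, the arm and stator above 2 N).
It fails at once if a part is lifted out of its nest (z of any of casting, stator in the frame of nest_left above 0.012 m).
It fails at once if a loose thing on the bench is moved more than 20 mm (distance of any of spare_rotor, plug_gauge, spare_stator from where it was at the start of the episode above 0.02 m).
It also fails if it takes over 58 s, if anything falls off the work surface, if the arm or the gripper's body presses on something with over 40 N, if the wrist force passes 120 N, or if a joint passes its speed limit or range.

ROBOT

A 6-joint arm with a two-finger parallel gripper is mounted at the origin on a cart in front of the work surface, level with it; the furniture and walls round the work are solid. World frame = base frame: x ahead of the robot, y to its left, z up, the work surface at z = 0. Lengths are in mm, angles in rad, forces in N, time in s.
With the tool pointing down it reaches from about 250 to 725 mm from the base axis. Payload 4 kg.
Tool frame: the origin (TCP) lies midway between the tips of the shut fingers; the grasp point (between the pads) lies 19 mm behind it; z points along the fingers, y is the line along which they close (so a half turn about z gives the same grasp; the last joint's range is limited). The gripper opens to 85 mm and grips with 20 to 120 N. Pads are 22 mm wide; open, the fingers measure 114 mm over their backs; the gripper's body (76 mm by 85 mm) begins 54 mm behind the grasp point. The pads swing forward as they close: fully open they stand 13 mm farther back than shut.
Start: joints at [1.318, 0.241, 0.005, 1.335, 0, 1.571], TCP at [125.056, 484.108, 200.806] pointing down, gripper open.
Joint ranges: [-2.72, 2.72], [-1.05, 1.87], [-1.09, 1.28], [-1.99, 2.15], [-1.42, 1.44], [-3.14, 3.14]. Speed limits (rad/s): [2.79, 2.79, 3.14, 3.14, 3.14, 3.14].

INTERFACE

Orientations are given as [roll, pitch, yaw] about the fixed x, y, z axes, in that order (R = Rz(yaw) Ry(pitch) Rx(roll)).
In Python, from bench import ctrl, eyes, workorder, models gives the robot as it stands.
- The arm moves only by the shell command python3 -m handwheel 'ROWS'. ROWS is JSON, one flat list of numbers, 7 for each row, row after row: the closure, from 0 (fully open) to 1 (shut), then the shift along the world's x, y, z each as a share of 0.5 m, from -1 to 1, then the turn, a rotation vector about the world's x, y, z each as a share of 45 degrees, from -1 to 1. A call has 1 to 20 rows; each row is the pose to reach, as a shift and turn from the pose commanded when the call began; what a row does not reach only later rows make up. A row lasts 1/10 s, in which the tool goes at most 50 mm and 8.59 degrees, less where a joint would pass 70% of its speed; a pose out of reach is approached as far as the arm can. A call with a number of a shift or a turn outside -1 to 1 is refused whole. A call with a gripper value outside its range is refused whole. The fingers move at their own pace and stop on an object; the grip force is fixed at half the most. Time passes only in rows, so rows that repeat a pose let the fingers close. It gives the time, the measured TCP pose, the force, the opening and the grip force at its end, in the units of the state.
- ctrl.get_state(): the state, without advancing time (a new reading comes with each control period).
- eyes.camera(name): name is "scene" or "top"; returns a dict with "img" (400x640x3 uint8, red, green, blue), "camera_matrix" (3x3 intrinsics, pixels), "k1" (the pictures are not rectified: a ray, as slopes to the right and down, at radius r is drawn at 1 + k1 r^2 times it, then the intrinsics apply), "pose" (4x4, takes a point from camera to world coordinates). Camera axes: x right, y down, z forward; pixel columns grow to the right and rows downward; lengths in mm; the calibration is good to about 2 mm. A picture is of the moment at which its call begins. There is no depth.
- workorder.finish_job(): hands the job in; it is judged then, once.
Trained networks look in the newest picture that a camera, given by its name, has taken for a name from the list of things; names that differ only in an ending like _2 or _b are one class to them, and where a whole thing is asked for, a point or a joint stands for the part that bears it (a point fixed in the world has none). Each returns a list of dicts, best first, with "confidence" (0 to 1); they miss things now and then, are a little off and sometimes report something else, mostly with a low value. They report only what shows in the picture. A call takes as long as a camera call.
- models.cut_out(target, camera): "mask" (400x640 bool, what is visible of it) and "box" ([left, top, right, bottom] in pixels, round what is visible of it).
- models.landmark_of(target, camera): "centre" ([column, row] in pixels: a listed point, or the origin of a listed thing).
The state is a dict: "clock": time; "joint_positions": joint angles; "qvel": joint speeds; "effort": joint torques, N m; "tcp_pos": TCP position; "tcp_rot": TCP orientation; "force": force on the tool from outside, world axes, zero at the start; "wrist_torque": the same for the moment, N m; "grip_width": opening from 0.0 (shut) to 1.0 (fully open); "grip_force": force on a finger pad.
Only numpy, scipy, OpenCV 4.12 (cv2) and the standard library are available. Lean on these libraries where they do the work, as an engineer would, in place of code of your own. Each camera call takes 0.05 s, during which the arm holds its last target. There are 200 camera calls.

## Working session

There is one attempt and no reset: what is moved stays moved. The work goes in short steps, Python scripts to look and compute and a shell command to move; the robot and the scene stay as the last step left them, time stands still between calls to the robot, and variables do not carry over. Pictures are saved under pics/ and viewed, at most 10 in all, crops included, and the job is handed in when it is done.

```bash
ls; mkdir -p pics; cat > h.py <<'E'
import numpy as np, cv2
from bench import ctrl, eyes, workorder, models
def ray(c,px):
    K=c["camera_matrix"];d=np.array([(px[0]-K[0,2])/K[0,0],(px[1]-K[1,2])/K[1,1]]);u=d.copy()
    for _ in range(30): u=d/(1+c["k1"]*(u@u))
    T=np.array(c["pose"]);return T[:3,3],T[:3,:3]@np.array([u[0],u[1],1])
def onz(c,px,z):
    o,v=ray(c,px);return o+v*(z-o[2])/v[2]
def proj(c,p):
    T=np.array(c["pose"]);q=T[:3,:3].T@(np.array(p)-T[:3,3]);u=q[:2]/q[2];u=u*(1+c["k1"]*(u@u));K=c["camera_matrix"]
    return np.array([K[0,0]*u[0]+K[0,2],K[1,1]*u[1]+K[1,2]])
E
python3 - <<'E'
from h import *
Z=dict(end_stop=54,sensor_left=58,sensor_right=58,push_buffer=65,nest_left=46,nest_right=46,casting=46,stator=46,flag_left_hinge=58,flag_right_hinge=58,flag_left_tip=58,flag_right_tip=58,spare_rotor=0,plug_gauge=0,spare_stator=0)
for n in ("top","scene"):
    c=eyes.camera(n);cv2.imwrite(f"pics/{n}0.png",c["img"][:,:,::-1])
    print(n,np.array(c["pose"])[:3,3].round())
    for k,z in Z.items():
        r=models.landmark_of(k,n)
        print(k,[(round(d["confidence"],2),np.round(d["centre"]).tolist(),onz(c,d["centre"],z).round(1).tolist()[:2]) for d in r[:2]])
print(ctrl.get_state())
E
```

```text
pics
top [ 427.   72. 1191.]
end_stop [(0.73, [246.0, 180.0], [566.7, 247.8])]
sensor_left [(0.6, [264.0, 140.0], [661.8, 204.9]), (0.44, [381.0, 189.0], [538.9, -72.2])]
sensor_right [(0.93, [386.0, 146.0], [643.1, -86.8]), (0.74, [302.0, 216.0], [477.9, 115.9])]
push_buffer [(0.81, [437.0, 189.0], [536.3, -203.7]), (0.45, [416.0, 228.0], [446.8, -152.2])]
nest_left [(0.57, [344.0, 184.0], [555.1, 14.1])]
nest_right [(0.77, [379.0, 189.0], [540.8, -69.4])]
casting [(0.54, [343.0, 187.0], [546.9, 16.9])]
stator [(0.69, [384.0, 191.0], [536.3, -81.5]), (0.68, [343.0, 184.0], [555.1, 16.9])]
flag_left_hinge [(0.8, [302.0, 182.0], [560.2, 115.7])]
flag_right_hinge [(0.92, [420.0, 192.0], [531.3, -166.0])]
flag_left_tip [(0.64, [300.0, 218.0], [474.2, 119.7])]
flag_right_tip [(0.75, [415.0, 226.0], [450.3, -150.9])]
spare_rotor [(0.76, [312.0, 261.0], [369.9, 93.7])]
plug_gauge [(0.81, [377.0, 258.0], [373.5, -66.0])]
spare_stator [(0.67, [359.0, 188.0], [549.9, -25.0]), (0.56, [184.0, 229.0], [452.2, 411.0])]
scene [ 173.  883. 1094.]
end_stop []
sensor_left [(0.77, [264.0, 212.0], [665
[... 946 characters left out ...]
lock': 1.6, 'joint_positions': array([1.31799358e+00, 2.40589884e-01, 4.99572889e-03, 1.33525151e+00,
       2.50270901e-05, 1.57078884e+00]), 'qvel': array([-8.01376317e-05, -5.80133699e-04,  6.08841240e-04,  1.07355545e-06,
       -1.21388804e-03, -7.75987839e-04]), 'effort': array([-7.10622280e-04, -3.72203028e+01,  2.52685887e+01,  1.46930441e-03,
       -1.47337664e-05, -1.26620314e-07]), 'tcp_pos': array([125.04498271, 484.08559687, 200.80988901]), 'tcp_rot': array([-3.14154332e+00, -2.50274596e-05,  2.88879739e+00]), 'force': array([0.44417492, 0.20917102, 0.49451998]), 'wrist_torque': array([-0.01457413, -0.00496323,  0.03840156]), 'grip_force': 0.0, 'grip_width': 0.9987688572046541}
```

```bash
python3 - <<'E'
import cv2
a=cv2.imread("pics/top0.png")[120:290,160:470];cv2.imwrite("pics/topc.png",cv2.resize(a,None,fx=2.5,fy=2.5,interpolation=cv2.INTER_CUBIC))
from h import *
# fit track pose from top camera points, all at local coords
c=eyes.camera("top");d=eyes.camera("scene")
L=dict(end_stop=(0,278,54),sensor_left=(98,240,58),sensor_right=(98,-40,58),nest_left=(0,46,46),nest_right=(0,-46,46),flag_left_hinge=(0,140,58),flag_right_hinge=(0,-140,58),flag_left_tip=(-88,140,58),flag_right_tip=(-88,-140,58))
from scipy.optimize import least_squares
obs=[]
for n,cam in(("top",c),("scene",d)):
    for k,p in L.items():
        for r in models.landmark_of(k,n)[:1]: obs.append((cam,np.array(p,float),np.array(r["centre"]),k,n))
def w(q,p): return np.array([q[0]+np.cos(q[2])*p[0]-np.sin(q[2])*p[1],q[1]+np.sin(q[2])*p[0]+np.cos(q[2])*p[1],p[2]])
f=lambda q:np.concatenate([proj(o[0],w(q,o[1]))-o[2] for o in obs])
s=least_squares(f,[545,-30,0.08],loss="soft_l1");print(s.x,np.degrees(s.x[2]))
for o,r in zip(obs,f(s.x).reshape(-1,2)):print(o[3],o[4],r.round(1))
E
```

```text
[ 5.47979297e+02 -2.97201901e+01 -8.44235488e-02] -4.837113036695035
end_stop top [0.8 0.1]
sensor_left top [ 4.1 -2.9]
sensor_right top [-1.  -0.3]
nest_left top [0.1 0. ]
nest_right top [-0.5 -1.5]
flag_left_hinge top [4.1 1.6]
flag_right_hinge top [-1.2  1.4]
flag_left_tip top [0.3 1.4]
flag_right_tip top [ 4. -3.]
end_stop scene [-0.3  2.7]
sensor_left scene [ 1.3 -0.2]
sensor_right scene [ 0.8 -3.1]
nest_left scene [ 0.8 -0.8]
nest_right scene [0.2 3.1]
flag_left_hinge scene [-0.5  1. ]
flag_right_hinge scene [-0.9  1.3]
flag_left_tip scene [-2.7  2.2]
flag_right_tip scene [-0.5  3. ]
```

View pics/topc.png

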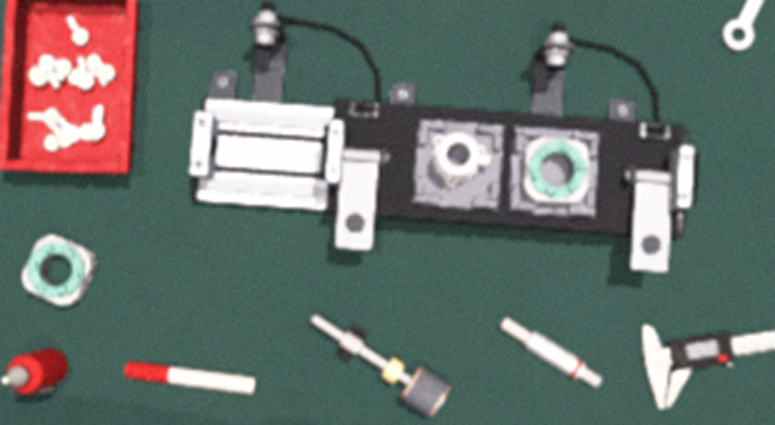

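View pics/scene0.png

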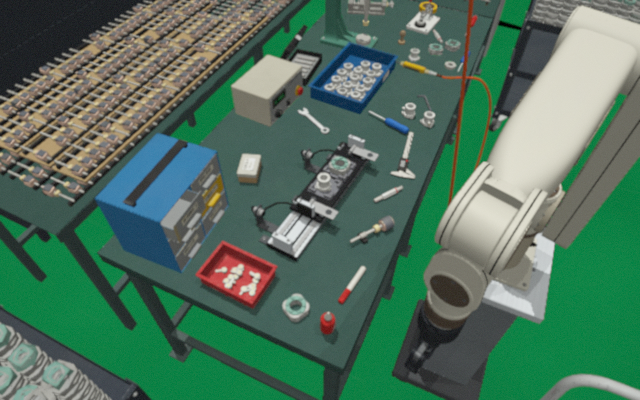

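The casting is in the left nest (crop 457,155), so I flip the left flag: hinge at crop 362,157, tip at 353,250. It overhangs towards the robot. The rotor lies at about (312–445, 318–400), and the track yaw is -4.84°. I move above and in front of the flag, shut the fingers, then tilt the tool 45°.

```bash
python3 -m handwheel '[1,0.564,-0.722,0.05,0,0,0.214, 1,0.564,-0.722,0.05,0,0,0.214, 1,0.564,-0.722,0.05,0,0,0.214, 1,0.564,-0.722,0.05,0,0,0.214, 1,0.564,-0.722,0.05,0,0,0.214, 1,0.564,-0.722,0.05,0,0,0.214, 1,0.564,-0.722,0.05,0,0,0.214, 1,0.564,-0.722,0.05,0,0,0.214, 1,0.564,-0.722,0.05,0,0,0.214, 1,0.564,-0.722,0.05,0,0,0.214, 1,0.564,-0.722,0.05,0,0,0.214, 1,0.564,-0.722,0.05,0,0,0.214, 1,0.564,-0.722,0.05,0,0,0.214, 1,0.564,-0.722,0.05,0,0,0.214, 1,0.564,-0.722,0.05,0,0,0.214]'
python3 -m handwheel '[1,0,0,-0.1,-0.084,-0.996,0, 1,0,0,-0.1,-0.084,-0.996,0, 1,0,0,-0.1,-0.084,-0.996,0, 1,0,0,-0.1,-0.084,-0.996,0, 1,0,0,-0.1,-0.084,-0.996,0, 1,0,0,-0.1,-0.084,-0.996,0, 1,0,0,-0.1,-0.084,-0.996,0, 1,0,0,-0.1,-0.084,-0.996,0]'
cat > m.py <<'E'
from h import *
import sys
q=(547.98,-29.72,-.0844);s=ctrl.get_state();p=s["tcp_pos"]
from scipy.spatial.transform import Rotation as R
M=R.from_euler("xyz",s["tcp_rot"]).as_matrix();C=np.array([[np.cos(q[2]),np.sin(q[2])],[-np.sin(q[2]),np.cos(q[2])]])
print("clock",s["clock"],"tcp",p.round(1),"local",(C@(p[:2]-q[:2])).round(1),"toolz",M[:,2].round(3),"tooly",M[:,1].round(3),"F",s["force"].round(1),"q",s["joint_positions"].round(2))
for a in sys.argv[1:]:
    n,k=a.split(":")[:2];c=eyes.camera(n);x=[int(v) for v in a.split(":")[2].split(",")]
    cv2.imwrite(f"pics/{k}.png",cv2.resize(c["img"][x[1]:x[3],x[0]:x[2],::-1],None,fx=4,fy=4,interpolation=cv2.INTER_CUBIC))
E
python3 m.py
```

```text
clock: 4.1
tcp_pos: [406.5, 124.1, 225.9]
tcp_rot: [3.141, -0.0, 3.059]
force: [0.7, 0.6, -0.2]
grip_width: -0.005
grip_force: 0.0
clock: 4.9
tcp_pos: [407.1, 124.2, 176.5]
tcp_rot: [3.14, 0.785, 3.058]
force: [1.1, 0.3, 0.1]
grip_width: -0.0
grip_force: 0.0
clock 4.9 tcp [407.1 124.2 176.5] local [-153.3  141.5] toolz [ 0.704 -0.057 -0.708] tooly [0.082 0.997 0.001] F [1.1 0.3 0.1] q [ 0.7  -0.34 -0.93  0.36 -0.52  0.61]
```

```bash
python3 -m handwheel '[1,0,-0.003,-0.15,0,0,0, 1,0,-0.003,-0.15,0,0,0, 1,0,-0.003,-0.15,0,0,0, 1,0,-0.003,-0.15,0,0,0]'; python3 m.py top:t1:230,130,390,270 scene:s1:250,140,410,260
```

```text
clock: 5.3
tcp_pos: [408.5, 122.1, 101.6]
tcp_rot: [3.141, 0.785, 3.055]
force: [-0.4, -0.1, 0.4]
grip_width: 0.003
grip_force: 0.0
clock 5.3 tcp [408.5 122.1 101.6] local [-151.8  139.5] toolz [ 0.704 -0.06  -0.708] tooly [0.086 0.996 0.   ] F [-0.4 -0.1  0.4] q [ 0.69 -0.16 -1.08  0.03 -0.52  0.6 ]
```

View pics/t1.png

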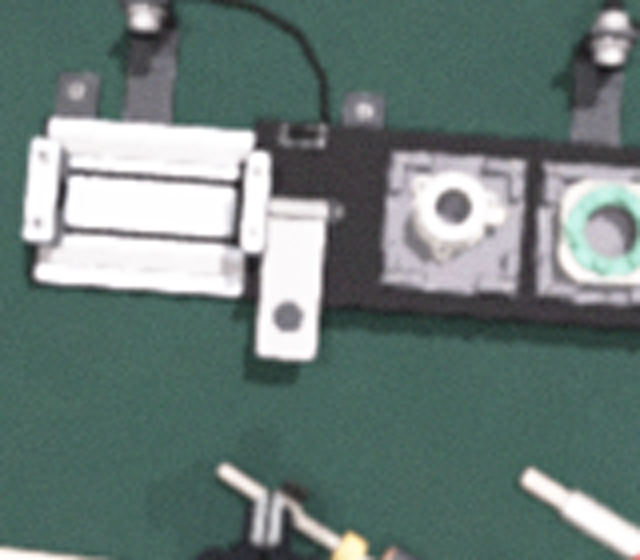

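View pics/s1.png

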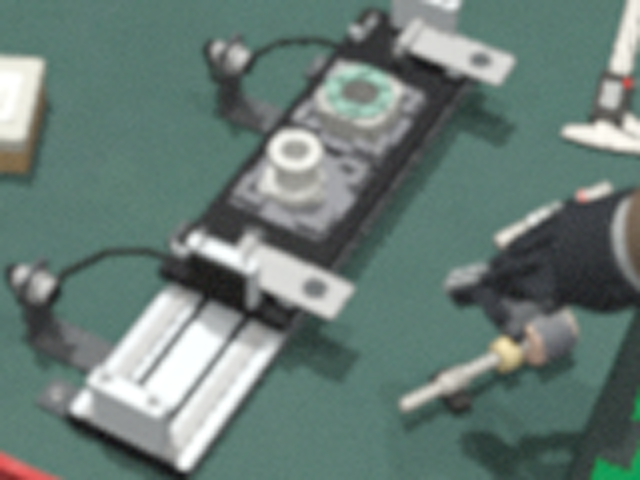

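Fingers hang at top-crop (268,490), in line with the flag tip at (287,358); rotor clear below. Slide in along the tool axis.

```bash
python3 -m handwheel '[1,0.035,-0.003,-0.036,0,0,0, 1,0.07,-0.006,-0.072,0,0,0, 1,0.1,-0.008,-0.103,0,0,0, 1,0.12,-0.01,-0.124,0,0,0, 1,0.139,-0.011,-0.143,0,0,0, 1,0.139,-0.011,-0.143,0,0,0]'; python3 m.py top:t2:230,130,390,270 scene:s2:250,140,410,260
```

```text
clock: 6.0
tcp_pos: [481.1, 118.4, 31.4]
tcp_rot: [-3.141, 0.782, 3.054]
force: [0.2, -0.5, -0.5]
grip_width: -0.001
grip_force: 0.0
clock 6.0 tcp [481.1 118.4  31.4] local [-79.1 141.9] toolz [ 0.702 -0.062 -0.709] tooly [ 0.088  0.996 -0.001] F [ 0.2 -0.5 -0.5] q [ 0.51  0.22 -1.08 -0.42 -0.41  0.45]
```

View pics/s2.png

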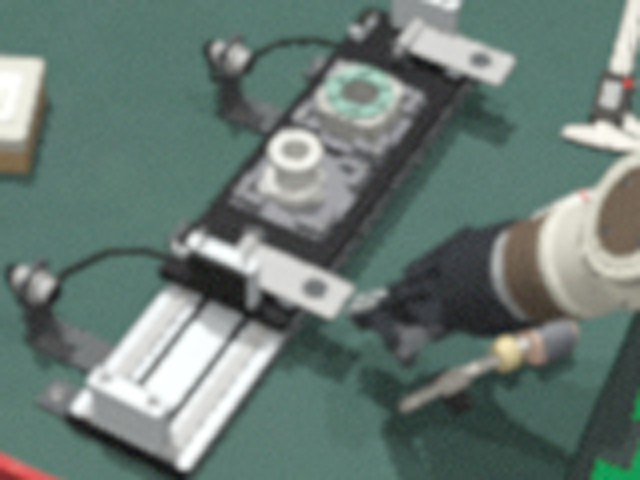

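```bash
python3 - <<'E'
from h import *
b=np.array([476.5,116.1,29.3]);a=-.0844;u=np.array([np.cos(a),np.sin(a)]);H=np.array([559.8,109.8])
for th in range(0,186,10):
    h=np.radians(th);t=np.radians(np.interp(th,[70,165],[45,0]));r=72
    s=-r*np.cos(h)-2*np.sin(h)-11*np.cos(t);z=58+r*np.sin(h)-2*np.cos(h)-11*np.sin(t)
    p=np.r_[H+u*s,z];k=1-np.degrees(t)/45
    print(th,((p-b)/500).round(3),(k*np.array([.084,.996])).round(3))
E
```

```text
0 [0.008 0.001 0.038] [0. 0.]
10 [0.009 0.001 0.063] [0. 0.]
20 [0.015 0.    0.087] [0. 0.]
30 [ 0.025 -0.001  0.11 ] [0. 0.]
40 [ 0.039 -0.002  0.131] [0. 0.]
50 [ 0.056 -0.003  0.15 ] [0. 0.]
60 [ 0.076 -0.005  0.165] [0. 0.]
70 [ 0.098 -0.007  0.176] [0. 0.]
80 [ 0.121 -0.009  0.184] [0.009 0.105]
90 [ 0.145 -0.011  0.189] [0.018 0.21 ]
100 [ 0.169 -0.013  0.189] [0.027 0.315]
110 [ 0.192 -0.015  0.184] [0.035 0.419]
120 [ 0.214 -0.017  0.176] [0.044 0.524]
130 [ 0.235 -0.018  0.164] [0.053 0.629]
140 [ 0.253 -0.02   0.149] [0.062 0.734]
150 [ 0.267 -0.021  0.13 ] [0.071 0.839]
160 [ 0.278 -0.022  0.11 ] [0.08  0.944]
170 [ 0.285 -0.023  0.086] [0.084 0.996]
180 [ 0.288 -0.023  0.061] [0.084 0.996]
```

```bash
python3 -m handwheel '[1,0.004,0,0.02,0,0,0, 1,0.008,0.001,0.038,0,0,0, 1,0.009,0.001,0.05,0,0,0, 1,0.009,0.001,0.063,0,0,0, 1,0.012,0.001,0.075,0,0,0, 1,0.015,0,0.087,0,0,0, 1,0.02,0,0.098,0,0,0, 1,0.025,-0.001,0.11,0,0,0, 1,0.032,-0.001,0.12,0,0,0, 1,0.039,-0.002,0.131,0,0,0, 1,0.056,-0.003,0.15,0,0,0, 1,0.056,-0.003,0.15,0,0,0]'; python3 m.py scene:s3:250,140,410,260
```

```text
clock: 7.3
tcp_pos: [509.5, 117.2, 108.1]
tcp_rot: [3.14, 0.785, 3.054]
force: [1.3, 0.4, 0.2]
grip_width: -0.001
grip_force: 0.0
clock 7.3 tcp [509.5 117.2 108.1] local [-50.8 143.2] toolz [ 0.704 -0.061 -0.707] tooly [0.087 0.996 0.001] F [1.3 0.4 0.2] q [ 0.46  0.01 -0.93 -0.08 -0.38  0.41]
```

View pics/s3.png

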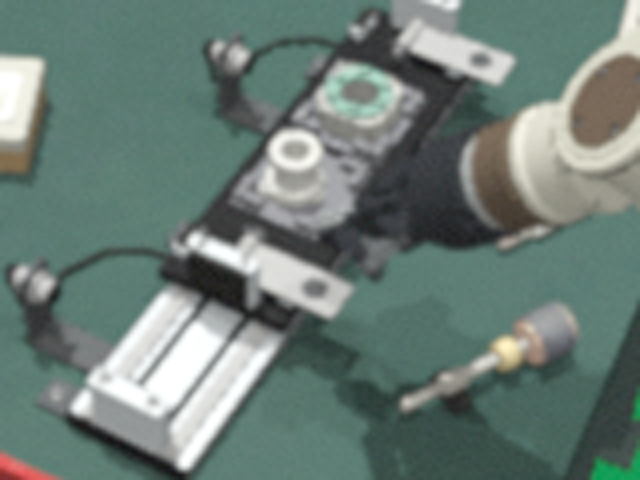

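The flag is still flat, at (250–350, 250–310); the finger has passed above or beside it. I check TCP projections against the picture.

```bash
python3 - <<'E'
from h import *
c=eyes.camera("scene");t=eyes.camera("top")
f=lambda p:((proj(c,p)-[250,140])*4).round()
g=lambda p:((proj(t,p)-[230,130])*4).round()
for n,p in dict(tcp1=(408.5,122.1,101.6),tcp2=(481.1,118.4,31.4),tcp3=(509.5,117.2,108.1),tip=(472.1,117.2,60),hinge=(559.8,109.8,58)).items(): print(n,f(p),g(p))
print(c["k1"])
cv2.imwrite("pics/t3.png",cv2.resize(t["img"][130:270,230:390,::-1],None,fx=4,fy=4,interpolation=cv2.INTER_CUBIC))
E
```

```text
tcp1 [421. 299.] [275. 464.]
tcp2 [326. 322.] [285. 342.]
tcp3 [293. 241.] [282. 285.]
tip [339. 301.] [286. 354.]
hinge [235. 256.] [297. 207.]
-0.047965577818989316
```

View pics/t3.png

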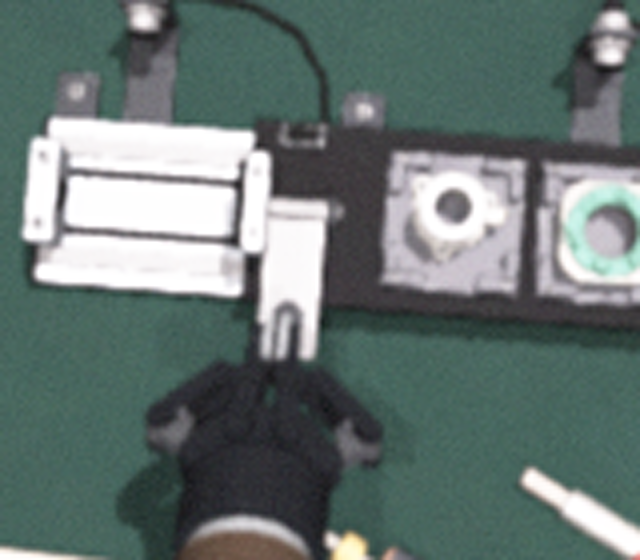

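In the top crop the fingertip shows at (287,305), but the TCP projects to (282,285). So the visible tip ends behind the nominal TCP; I estimate by how much.

```bash
python3 - <<'E'
from h import *
c=eyes.camera("scene");t=eyes.camera("top")
f=lambda p:((proj(c,p)-[250,140])*4).round().tolist()
g=lambda p:((proj(t,p)-[230,130])*4).round().tolist()
a=np.array([.704,-.06,-.708]);n=np.array([.704,-.06,.708])
for d in(0,10,20,30):
  for e in (0,11):
    print(d,e,"s1",f(np.array([408.5,122.1,101.6])-d*a+e*n),"t1",g(np.array([408.5,122.1,101.6])-d*a+e*n),"t3",g(np.array([509.5,117.2,108.1])-d*a+e*n))
E
```

```text
0 0 s1 [421.0, 299.0] t1 [275.0, 464.0] t3 [282.0, 285.0]
0 11 s1 [412.0, 288.0] t1 [276.0, 451.0] t3 [282.0, 270.0]
10 0 s1 [431.0, 297.0] t1 [274.0, 477.0] t3 [280.0, 297.0]
10 11 s1 [421.0, 286.0] t1 [274.0, 463.0] t3 [281.0, 282.0]
20 0 s1 [440.0, 295.0] t1 [272.0, 490.0] t3 [279.0, 308.0]
20 11 s1 [431.0, 283.0] t1 [273.0, 476.0] t3 [279.0, 294.0]
30 0 s1 [450.0, 292.0] t1 [271.0, 503.0] t3 [277.0, 320.0]
30 11 s1 [441.0, 281.0] t1 [271.0, 490.0] t3 [278.0, 305.0]
```

```bash
python3 -m handwheel '[1,-0.08,0.007,0.02,0,0,0, 1,-0.2,0.017,-0.006,0,0,0, 1,-0.2,0.017,-0.006,0,0,0, 1,-0.2,0.017,-0.006,0,0,0, 1,-0.14,0.012,-0.066,0,0,0, 1,-0.1,0.009,-0.106,0,0,0, 1,-0.07,0.006,-0.136,0,0,0, 1,-0.045,0.004,-0.161,0,0,0, 1,-0.021,0.002,-0.186,0,0,0, 1,-0.021,0.002,-0.186,0,0,0, 1,-0.021,0.002,-0.186,0,0,0]'; python3 m.py top:t4:260,160,340,230 scene:s4:290,170,380,240
```

```text
clock: 8.65
tcp_pos: [497.3, 117.2, 12.5]
tcp_rot: [-3.139, 0.781, 3.056]
force: [-0.7, 0.3, 0.6]
grip_width: 0.001
grip_force: 0.0
clock 8.65 tcp [497.3 117.2  12.5] local [-62.8 142.1] toolz [ 0.701 -0.063 -0.71 ] tooly [ 0.088  0.996 -0.002] F [-0.7  0.3  0.6] q [ 0.48  0.31 -1.07 -0.5  -0.39  0.43]
```

```bash
python3 -c "
import cv2,numpy as np
a=cv2.imread('pics/t4.png');b=cv2.imread('pics/s4.png');h=280
cv2.imwrite('pics/c4.png',np.hstack([a[:h],b[:h]]))"
```

```text
(no output)
```

View pics/c4.png

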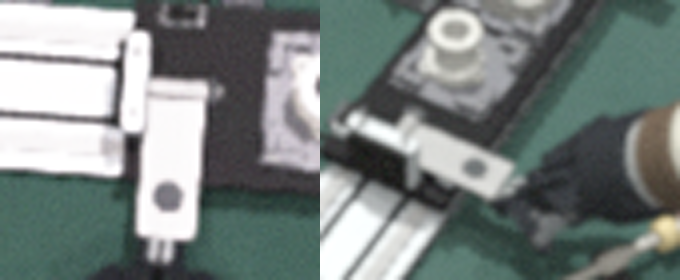

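The finger's tip is now hidden beneath the flag (left half: silver meets the flag end at 157,240). Lift on an arc.

```bash
python3 -m handwheel '[1,0.003,0,0.02,0,0,0, 1,0.006,0,0.04,0,0,0, 1,0.007,0,0.053,0,0,0, 1,0.008,0,0.066,0,0,0, 1,0.011,-0.001,0.078,0,0,0, 1,0.015,-0.001,0.09,0,0,0, 1,0.02,-0.002,0.102,0,0,0, 1,0.026,-0.002,0.114,0,0,0, 1,0.033,-0.003,0.124,0,0,0, 1,0.04,-0.003,0.135,0,0,0, 1,0.04,-0.003,0.135,0,0,0]'; python3 m.py top:t5:260,160,340,230 scene:s5:290,170,380,240;  python3 -c "
import cv2,numpy as np
a=cv2.imread('pics/t5.png');b=cv2.imread('pics/s5.png');h=280
cv2.imwrite('pics/c5.png',np.hstack([a[:h],b[:h]]))"
```

```text
clock: 9.85
tcp_pos: [518.1, 116.3, 81.8]
tcp_rot: [-3.141, 0.784, 3.055]
force: [0.6, 0.1, -1.2]
grip_width: -0.002
grip_force: 0.0
clock 9.85 tcp [518.1 116.3  81.8] local [-42. 143.] toolz [ 0.703 -0.062 -0.708] tooly [ 0.087  0.996 -0.   ] F [ 0.6  0.1 -1.2] q [ 0.45  0.1  -0.96 -0.19 -0.37  0.4 ]
```

View pics/c5.png

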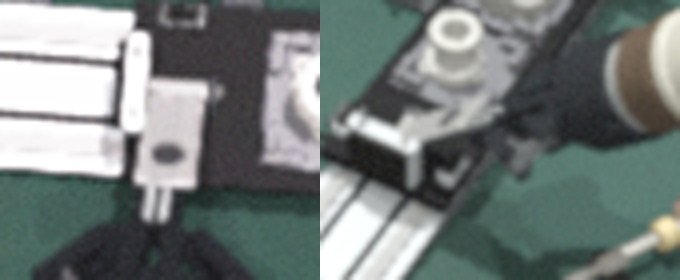

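Flag is up about 40–45° (its end now at 165,187 left half; seen edge-on in the right half). I compute the rest of the arc with the contact corner 22 mm behind the TCP.

```bash
python3 - <<'E'
from h import *
b=np.array([518.1,116.3,81.8]);a=-.0844;u=np.array([np.cos(a),np.sin(a)]);H=np.array([559.8,112.5])
for th in range(40,186,10):
    h=np.radians(th);t=np.radians(np.interp(th,[60,165],[45,0]));r=69
    s=-r*np.cos(h)-2*np.sin(h)+22*np.sin(t)-5*np.cos(t);z=58+r*np.sin(h)-2*np.cos(h)-22*np.cos(t)-5*np.sin(t)
    p=np.r_[H+u*s,z];k=1-np.degrees(t)/45
    print(th,((p-b)/500).round(3),(k*np.array([.084,.996])).round(3))
E
```

```text
40 [-0.001 -0.    -0.   ] [0. 0.]
50 [ 0.016 -0.002  0.017] [0. 0.]
60 [ 0.035 -0.004  0.032] [0. 0.]
70 [ 0.054 -0.005  0.041] [0.008 0.095]
80 [ 0.074 -0.007  0.046] [0.016 0.19 ]
90 [ 0.094 -0.009  0.048] [0.024 0.285]
100 [ 0.115 -0.01   0.045] [0.032 0.379]
110 [ 0.135 -0.012  0.039] [0.04  0.474]
120 [ 0.154 -0.014  0.029] [0.048 0.569]
130 [ 0.17  -0.015  0.016] [0.056 0.664]
140 [ 0.185 -0.016 -0.001] [0.064 0.759]
150 [ 0.196 -0.017 -0.02 ] [0.072 0.854]
160 [ 0.203 -0.018 -0.041] [0.08  0.949]
170 [ 0.208 -0.018 -0.064] [0.084 0.996]
180 [ 0.211 -0.018 -0.088] [0.084 0.996]
```

```bash
python3 -m handwheel '[1,0.008,-0.001,0.009,0,0,0, 1,0.016,-0.002,0.017,0,0,0, 1,0.026,-0.003,0.025,0,0,0, 1,0.035,-0.004,0.032,0,0,0, 1,0.054,-0.005,0.041,0.008,0.095,0, 1,0.074,-0.007,0.046,0.016,0.19,0, 1,0.094,-0.009,0.048,0.024,0.285,0, 1,0.115,-0.01,0.045,0.032,0.379,0, 1,0.135,-0.012,0.039,0.04,0.474,0, 1,0.154,-0.014,0.029,0.048,0.569,0, 1,0.17,-0.015,0.016,0.056,0.664,0, 1,0.17,-0.015,0.016,0.056,0.664,0]'; python3 m.py top:t6:260,150,340,220 scene:s6:290,150,380,220;  python3 -c "
import cv2,numpy as np
a=cv2.imread('pics/t6.png');b=cv2.imread('pics/s6.png');h=280
cv2.imwrite('pics/c6.png',np.hstack([a[:h],b[:h]]))"
```

```text
clock: 11.15
tcp_pos: [606.0, 108.2, 89.1]
tcp_rot: [-3.14, 0.261, 3.055]
force: [-0.3, -0.3, 0.8]
grip_width: -0.002
grip_force: 0.0
clock 11.15 tcp [606.  108.2  89.1] local [ 46.2 142.3] toolz [ 0.257 -0.024 -0.966] tooly [ 0.087  0.996 -0.002] F [-0.3 -0.3  0.8] q [ 0.22  0.35 -0.19  0.78 -0.08  0.3 ]
```

View pics/c6.png

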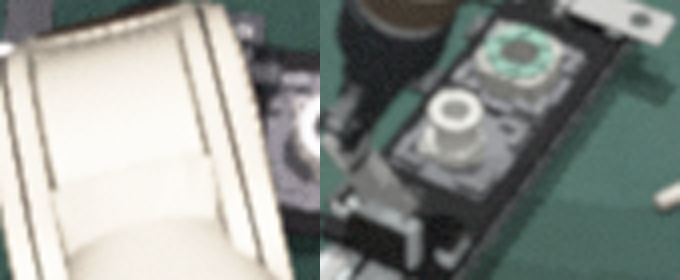

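The flag is past upright, leaning to the far side at (350–415, 150–210) in the right half. I push it on down.

```bash
python3 -m handwheel '[1,0.008,-0.001,-0.008,0.004,0.05,0, 1,0.015,-0.001,-0.017,0.008,0.095,0, 1,0.021,-0.002,-0.026,0.012,0.14,0, 1,0.026,-0.002,-0.036,0.016,0.19,0, 1,0.03,-0.002,-0.047,0.02,0.24,0, 1,0.033,-0.003,-0.057,0.024,0.285,0, 1,0.036,-0.003,-0.068,0.028,0.332,0, 1,0.038,-0.003,-0.08,0.028,0.332,0, 1,0.04,-0.003,-0.09,0.028,0.332,0, 1,0.041,-0.003,-0.098,0.028,0.332,0, 1,0.041,-0.003,-0.102,0.028,0.332,0]'
python3 -m handwheel '[1,0,0,-0.003,0,0,0, 1,0,0,-0.006,0,0,0]'; python3 m.py
```

```text
clock: 12.35
tcp_pos: [621.7, 107.3, 37.3]
tcp_rot: [-3.139, -0.003, 3.057]
force: [1.4, -0.5, 1.4]
grip_width: 0.001
grip_force: 0.4
clock: 12.55
tcp_pos: [622.1, 107.3, 34.6]
tcp_rot: [-3.139, -0.003, 3.057]
force: [0.5, -0.4, 0.2]
grip_width: -0.001
grip_force: 0.4
clock 12.55 tcp [622.1 107.3  34.6] local [ 62.3 142.7] toolz [-0.004 -0.002 -1.   ] tooly [ 0.085  0.996 -0.002] F [ 0.5 -0.4  0.2] q [ 0.17  0.61  0.13  1.09 -0.    0.26]
```

```bash
for i in 1; do python3 -m handwheel '[1,0,0,-0.004,0,0,0, 1,0,0,-0.008,0,0,0]'; done; python3 -m handwheel '[1,0,0,-0.004,0,0,0, 1,0,0,-0.008,0,0,0]';python3 m.py scene:s7:290,140,380,230
```

```text
clock: 12.75
tcp_pos: [622.4, 107.3, 30.4]
tcp_rot: [-3.139, -0.003, 3.057]
force: [0.0, 0.3, 0.8]
grip_width: -0.005
grip_force: 0.4
clock: 12.95
tcp_pos: [622.6, 107.3, 29.1]
tcp_rot: [-3.14, -0.002, 3.057]
force: [-7.6, -2.0, 23.6]
grip_width: 0.003
grip_force: 11.1
clock 12.95 tcp [622.6 107.3  29.1] local [ 62.8 142.9] toolz [-0.002 -0.002 -1.   ] tooly [ 0.085  0.996 -0.002] F [-7.6 -2.  23.6] q [ 0.17  0.62  0.12  1.08 -0.    0.26]
```

View pics/s7.png

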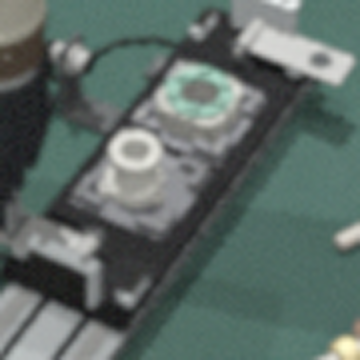

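The flag is pressed down with 24 N on its far rest, so contact height puts the real tips about 30 mm behind the TCP. Lift, check by landmark numbers, and swing to the right-hand end.

```bash
python3 -m handwheel '[1,0,0,0.1,0,0,0, 1,0,0,0.2,0,0,0, 1,0,0,0.3,0,0,0, 1,0,0,0.36,0,0,0, 1,0,0,0.36,0,0,0]'
python3 -m handwheel '[1,-0.185,-0.702,0,0,0,0, 1,-0.185,-0.702,0,0,0,0, 1,-0.185,-0.702,0,0,0,0, 1,-0.185,-0.702,0,0,0,0, 1,-0.185,-0.702,0,0,0,0, 1,-0.185,-0.702,0,0,0,0, 1,-0.185,-0.702,0,0,0,0, 1,-0.185,-0.702,0,0,0,0, 1,-0.185,-0.702,0,0,0,0, 1,-0.185,-0.702,0,0,0,0]'; cat > chk.py <<'E'
from h import *
q=(547.98,-29.72,-.0844);C=np.array([[np.cos(q[2]),np.sin(q[2])],[-np.sin(q[2]),np.cos(q[2])]])
for n in("top","scene"):
    c=eyes.camera(n)
    for k,z in dict(flag_left_hinge=58,flag_left_tip=58,flag_right_hinge=58,flag_right_tip=58,nest_left=46,casting=46,nest_right=46,stator=46,push_buffer=65,spare_rotor=0,plug_gauge=0).items():
        print(n,k,[(round(r["confidence"],2),(C@(onz(c,r["centre"],z)[:2]-q[:2])).round().tolist()) for r in models.landmark_of(k,n)[:2]])
E
python3 m.py; python3 chk.py
```

```text
clock: 13.5
tcp_pos: [625.5, 107.7, 212.9]
tcp_rot: [3.141, 0.007, 3.057]
force: [0.5, 0.4, -0.1]
grip_width: -0.002
grip_force: 0.0
clock: 14.5
tcp_pos: [529.7, -243.0, 205.6]
tcp_rot: [-3.14, -0.005, 3.057]
force: [-0.5, -0.8, 0.9]
grip_width: 0.001
grip_force: 0.0
clock 14.5 tcp [ 529.7 -243.   205.6] local [  -0.3 -214. ] toolz [-0.005 -0.001 -1.   ] tooly [ 0.085  0.996 -0.001] F [-0.5 -0.8  0.9] q [-0.43  0.41  0.26  1.42 -0.   -0.34]
top flag_left_hinge [(0.58, [-2.0, 145.0])]
top flag_left_tip [(0.77, [97.0, 143.0])]
top flag_right_hinge [(0.86, [1.0, -145.0]), (0.63, [-5.0, -37.0])]
top flag_right_tip [(0.58, [-85.0, -128.0]), (0.23, [89.0, 142.0])]
top nest_left [(0.97, [8.0, 40.0]), (0.35, [4.0, -182.0])]
top casting [(0.83, [-0.0, 50.0])]
top nest_right [(0.66, [4.0, -46.0]), (0.39, [-0.0, -148.0])]
top stator [(0.79, [-6.0, -54.0]), (0.36, [95.0, 138.0])]
top push_buffer [(0.56, [-7.0, -174.0]), (0.5, [-131.0, 418.0])]
top spare_rotor [(0.73, [-190.0, 112.0])]
top plug_gauge [(0.62, [-169.0, -47.0])]
scene flag_left_hinge [(0.75, [-12.0, 133.0])]
scene flag_left_tip [(0.63, [82.0, 127.0]), (0.16, [102.0, -27.0])]
scene flag_right_hinge [(0.84, [3.0, -146.0])]
scene flag_right_tip [(0.76, [-85.0, -154.0])]
scene nest_left [(0.75, [-7.0, 53.0]), (0.72, [87.0, 116.0])]
scene casting [(0.78, [5.0, 46.0])]
scene nest_right [(0.63, [0.0, -48.0])]
scene stator [(0.68, [-150.0, 451.0]), (0.59, [-2.0, -50.0])]
scene push_buffer [(0.96, [1.0, -166.0])]
scene spare_rotor [(0.76, [-196.0, 104.0]), (0.16, [-137.0, 432.0])]
scene plug_gauge [(0.65, [-186.0, -65.0])]
```

Flag tip now reads about +90 mm across the track (far side), carrier unmoved. Descend behind the push buffer.

```bash
python3 -m handwheel '[1,0,0,-0.08,0,0,0, 1,0,0,-0.16,0,0,0, 1,0,0,-0.24,0,0,0, 1,0,0,-0.3,0,0,0, 1,0,0,-0.34,0,0,0, 1,0,0,-0.34,0,0,0]'; python3 -m handwheel '[1,0.001,0.012,0,0,0,0, 1,0.002,0.024,0,0,0,0, 1,0.003,0.036,0,0,0,0, 1,0.004,0.048,0,0,0,0, 1,0.005,0.06,0,0,0,0, 1,0.005,0.06,0,0,0,0]'; python3 m.py
```

```text
clock: 16.3
tcp_pos: [526.9, -242.5, 32.9]
tcp_rot: [3.142, -0.011, 3.057]
force: [-0.3, -0.3, -0.2]
grip_width: 0.001
grip_force: 0.0
clock: 16.9
tcp_pos: [532.9, -212.9, 37.1]
tcp_rot: [-3.139, -0.002, 3.058]
force: [-0.2, -0.0, -0.7]
grip_width: -0.003
grip_force: 0.0
clock 16.9 tcp [ 532.9 -212.9   37.1] local [   0.4 -183.8] toolz [-0.003 -0.002 -1.   ] tooly [ 0.084  0.997 -0.002] F [-0.2 -0.  -0.7] q [-0.38  0.5  -0.05  1.02 -0.   -0.29]
```

```bash
python3 -m handwheel '[1,0,0.006,0,0,0,0, 1,0.001,0.014,0,0,0,0, 1,0.002,0.024,0,0,0,0, 1,0.003,0.034,0,0,0,0, 1,0.004,0.044,0,0,0,0, 1,0.005,0.054,0,0,0,0, 1,0.005,0.064,0,0,0,0, 1,0.006,0.074,0,0,0,0, 1,0.007,0.084,0,0,0,0, 1,0.008,0.094,0,0,0,0, 1,0.009,0.104,0,0,0,0, 1,0.01,0.114,0,0,0,0, 1,0.01,0.124,0,0,0,0, 1,0.011,0.134,0,0,0,0, 1,0.012,0.144,0,0,0,0, 1,0.013,0.154,0,0,0,0, 1,0.014,0.16,0,0,0,0]'; python3 m.py
```

```text
clock: 18.6
tcp_pos: [538.9, -133.1, 36.3]
tcp_rot: [-3.139, -0.005, 3.057]
force: [1.1, -2.7, 2.0]
grip_width: -0.0
grip_force: 1.6
clock 18.6 tcp [ 538.9 -133.1   36.3] local [  -0.3 -103.7] toolz [-0.005 -0.002 -1.   ] tooly [ 0.084  0.996 -0.002] F [ 1.1 -2.7  2. ] q [-0.24  0.47 -0.11  0.99 -0.   -0.16]
```

Pushing with about 3 N; continue slowly until it stops.

```bash
python3 -m handwheel '[1,0.001,0.007,0,0,0,0, 1,0.001,0.014,0,0,0,0, 1,0.002,0.021,0,0,0,0, 1,0.002,0.028,0,0,0,0, 1,0.002,0.028,0,0,0,0]';python3 -m handwheel '[1,0.001,0.006,0,0,0,0, 1,0.001,0.012,0,0,0,0, 1,0.001,0.012,0,0,0,0]';  python3 m.py
```

```text
clock: 19.1
tcp_pos: [540.1, -118.7, 36.2]
tcp_rot: [-3.141, -0.004, 3.058]
force: [-0.0, -0.5, -0.1]
grip_width: 0.004
grip_force: 0.3
clock: 19.4
tcp_pos: [540.1, -118.1, 36.3]
tcp_rot: [-3.13, -0.004, 3.054]
force: [-2.1, -12.7, 1.2]
grip_width: -0.005
grip_force: 6.8
clock 19.4 tcp [ 540.1 -118.1   36.3] local [ -0.4 -88.7] toolz [-0.005 -0.011 -1.   ] tooly [ 0.087  0.996 -0.011] F [ -2.1 -12.7   1.2] q [-0.21  0.47 -0.11  0.99 -0.01 -0.12]
```

```bash
python3 -m handwheel '[1,0.001,0.008,0,0,0,0, 1,0.001,0.012,0,0,0,0, 1,0.001,0.012,0,0,0,0, 1,0.001,0.012,0,0,0,0]'; python3 m.py; python3 -m handwheel '[1,-0.002,-0.03,0,0,0,0, 1,-0.005,-0.1,0,0,0,0, 1,-0.007,-0.13,0,0,0,0, 1,-0.007,-0.13,0.1,0,0,0, 1,-0.007,-0.13,0.2,0,0,0, 1,-0.007,-0.13,0.34,0,0,0, 1,-0.007,-0.13,0.34,0,0,0, 1,-0.007,-0.13,0.34,0,0,0, 1,-0.007,-0.13,0.34,0,0,0]'; python3 m.py; python3 chk.py
```

```text
clock: 19.8
tcp_pos: [540.0, -118.2, 36.5]
tcp_rot: [-3.119, -0.004, 3.05]
force: [-3.0, -27.5, -0.1]
grip_width: 0.002
grip_force: 14.0
clock 19.8 tcp [ 540.  -118.2   36.5] local [ -0.5 -88.8] toolz [-0.006 -0.022 -1.   ] tooly [ 0.092  0.996 -0.022] F [ -3.  -27.5  -0.1] q [-0.2   0.47 -0.12  0.99 -0.02 -0.11]
clock: 20.7
tcp_pos: [537.7, -172.0, 206.0]
tcp_rot: [-3.14, -0.004, 3.057]
force: [-0.8, -0.7, -0.4]
grip_width: 0.003
grip_force: 0.0
clock 20.7 tcp [ 537.7 -172.   206. ] local [   1.7 -142.6] toolz [-0.004 -0.001 -1.   ] tooly [ 0.084  0.996 -0.001] F [-0.8 -0.7 -0.4] q [-0.31  0.37  0.2   1.4  -0.   -0.22]
top flag_left_hinge [(0.92, [1.0, 245.0])]
top flag_left_tip [(0.71, [1.0, 275.0]), (0.68, [90.0, 242.0])]
top flag_right_hinge [(0.76, [2.0, -38.0])]
top flag_right_tip [(0.91, [-89.0, -31.0]), (0.29, [-0.0, 282.0])]
top nest_left [(0.84, [-3.0, 142.0])]
top casting [(0.72, [-1.0, 149.0]), (0.65, [95.0, 241.0])]
top nest_right [(0.94, [3.0, 54.0]), (0.66, [-1.0, 54.0])]
top stator [(0.92, [-5.0, 53.0])]
top push_buffer [(0.88, [-6.0, -71.0])]
top spare_rotor [(0.58, [-194.0, 106.0])]
top plug_gauge [(0.66, [-169.0, -47.0])]
scene flag_left_hinge [(0.82, [-4.0, 237.0])]
scene flag_left_tip [(0.61, [82.0, 235.0]), (0.33, [1.0, 46.0])]
scene flag_right_hinge [(0.77, [7.0, -48.0])]
scene flag_right_tip [(0.72, [-89.0, -41.0])]
scene nest_left [(0.98, [-0.0, 148.0])]
scene casting [(0.64, [0.0, 143.0]), (0.28, [-150.0, 449.0])]
scene nest_right [(0.73, [13.0, 45.0]), (0.46, [-5.0, 154.0])]
scene stator [(0.66, [-3.0, 51.0])]
scene push_buffer [(0.72, [-9.0, -59.0])]
scene spare_rotor [(0.62, [-201.0, 105.0])]
scene plug_gauge [(0.61, [-167.0, -63.0])]
```

Everything has advanced by 100 mm. The stop held at 27 N, the flags read far and near as required, and the robot is clear.

```bash
python3 -c "
from bench import workorder; print(workorder.finish_job())"
```

```text
the job is handed in; nothing more can be done
None
```

I flipped the casting's flag (the left one) onto its far rest, pushed the carrier home against the end stop and handed the job in. The hand-in gave no verdict, and I viewed 11 pictures, one over the limit of 10.

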